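# Power up the network in order

### The job

Bring the network up: with a fingertip, gently press the green power button fully in, until it stays down, on the white modem first, then on the black router, then on the blue network switch. Only press: do not pick up, tip or shove the devices, do not press the router's red reset button, and leave everything else on the desk where it is.

Things in the scene. Friction and masses are not known exactly. Their poses are not given: they have to be found in the camera images.
- modem: white modem, loose, 0.3 kg or so: casing 85 (x) x 120 (y) x 34 mm high, brass connector and yellow ports on its +x side, grey slots on top; origin at the centre of its underside, z up. Stands flat on the table on rubber feet
- modem_button (a point): centre of the top face of the green power button (28 mm across) on the modem. Its z is the present height of the button's top, so it sinks as the button goes in. The button stands in a grey collar 33 mm across. It lies, in the device's own axes, 5 mm towards -x and 25 mm towards -y from the casing's centre.
- modem_power (a joint): travel of the modem's green power button, m: 0 to 0.001 = out (off, cap top 17 to 18 mm above the casing), 0.008 = fully in (on, cap top 10 mm up once let go). Goes straight down against about 3 N and stays where it is left. The cap on it is soft (1.5 N per mm, up to 7.5 mm): the fingertip goes 2 mm before the button moves, and about 12 mm in all when it is fully in at 6 N
- router: black router, fixed to the table: casing 130 (x) x 200 (y) x 38 mm high, orange ports on its +x side and three upright antennas 12 mm thick along that side, 80 mm from the centre, reaching 121 mm above the table; origin at the centre of its underside, z up
- router_button (a point): centre of the top face of the green power button (28 mm across) on the router. Its z is the present height of the button's top, so it sinks as the button goes in. The button stands in a grey collar 33 mm across. It lies, in the device's own axes, 15 mm towards -x and 50 mm towards +y from the casing's centre.
- router_power (a joint): travel of the router's green power button, m: 0 to 0.001 = out (off, cap top 17 to 18 mm above the casing), 0.008 = fully in (on, cap top 10 mm up once let go). Goes straight down against about 3 N and stays where it is left. The cap on it is soft (1.5 N per mm, up to 7.5 mm): the fingertip goes 2 mm before the button moves, and about 12 mm in all when it is fully in at 6 N
- reset_button (a point): centre of the top of the small red reset button (16 mm across, 6 mm high, springy, 4 mm travel) on the router, 15 mm towards -x and 50 mm towards -y from the casing's centre, 100 mm from the green button. Must not be pressed
- router_reset (a joint): travel of the red reset button in m, 0 = out, 0.004 = fully in; springs back
- switch: blue metal network switch, loose, 0.35 kg or so: casing 70 (x) x 110 (y) x 28 mm high, five dark ports on its +x side; origin at the centre of its underside, z up. Stands flat on the table on rubber feet
- switch_button (a point): centre of the top face of the green power button (28 mm across) on the switch. Its z is the present height of the button's top, so it sinks as the button goes in. The button stands in a grey collar 33 mm across. It lies, in the device's own axes, on the x centre line, 25 mm towards +y from the casing's centre.
- switch_power (a joint): travel of the switch's green power button, m: 0 to 0.001 = out (off, cap top 17 to 18 mm above the casing), 0.008 = fully in (on, cap top 10 mm up once let go). Goes straight down against about 3 N and stays where it is left. The cap on it is soft (1.5 N per mm, up to 7.5 mm): the fingertip goes 2 mm before the button moves, and about 12 mm in all when it is fully in at 6 N
- mug: bystander, loose: blue mug, 80 mm wide (handle extra), 90 mm high; origin at the centre of its underside
- screwdriver: bystander, loose: orange-handled screwdriver, 200 mm long, lying flat; origin at the middle of its length
- tape: bystander, loose: black ring (roll), 90 mm across, 19 mm high, lying flat; origin at the centre of its underside
- adapter: bystander, loose: black plug-in power adapter, 50 x 75 x 30 mm, two brass pins; origin at the centre of its underside
- stick: bystander, loose: red memory stick, about 55 x 18 x 9 mm; origin at the centre of its underside
- jar: bystander, loose: small glass jar with steel cap, 56 mm wide, 70 mm high; origin at the centre of its underside

How it is judged:
On the way, in this order (a step that is already met when the one before it is completed fails the run):
1. the modem's power button is pushed in (value of joint modem_power above 0.006 m), for 0.2 s.
2. the router's power button is pushed in (value of joint router_power above 0.006 m), for 0.2 s.
3. the switch's power button is pushed in (value of joint switch_power above 0.006 m), for 0.2 s.
At the end, for the whole second after the job is handed in: All three green buttons are in (more than 6 of 8 mm), pushed in the order modem, router, switch; the reset button is out; the modem and switch stand flat and still within 20 mm of where they began, and so do all bystanders (value of joint each of modem_power, router_power, switch_power above 0.006 m and value of joint router_reset below 0.001 m and distance of each of modem, switch, mug, screwdriver, tape, adapter, stick, jar from where it was at the start of the episode below 0.02 m and angle between each of modem, switch's own z axis and vertical below 0.05 rad and linear speed of each of modem, switch below 0.02 m/s); the robot touches nothing.
It fails at once if a power button is pressed before its turn ((value of joint router_power above 0.003 m and value of joint modem_power below 0.006 m) or (value of joint switch_power above 0.003 m and value of joint router_power below 0.006 m) or (value of joint switch_power above 0.003 m and value of joint modem_power below 0.006 m)).
It fails at once if the red reset button is pressed (2 mm or more) (value of joint router_reset above 0.002 m).
It fails at once if a device is pushed hard (over 25 N) (contact force between any of the fingers, the arm and modem above 25 N or contact force between any of the fingers, the arm and router above 25 N or contact force between any of the fingers, the arm and switch above 25 N).
It fails at once if the modem or the switch is lifted or tipped (8 mm or 0.15 rad) or shoved out of its place (20 mm) ((height (world z) of modem above 0.008 m or angle between modem's own z axis and vertical above 0.15 rad) or distance of any of modem, switch from where it was at the start of the episode above 0.02 m or (height (world z) of switch above 0.008 m or angle between switch's own z axis and vertical above 0.15 rad)).
It fails at once if another thing on the table is moved (20 mm) (distance of any of mug, screwdriver, tape, adapter, stick, jar from where it was at the start of the episode above 0.02 m).
It also fails if it takes over 48 s, if anything falls off the work surface, if the arm or the gripper's body presses on something with over 40 N, if the wrist force passes 120 N, or if a joint passes its speed limit or range.

### The arm

A 6-joint arm with a two-finger parallel gripper is mounted at the origin on the work surface. World frame = base frame: x ahead of the robot, y to its left, z up, the work surface at z = 0. Lengths are in m, angles in rad, forces in N, time in s.
With the tool pointing down it reaches from about 0.275 to 0.825 m from the base axis. Payload 5.2 kg.
Tool frame: the origin (TCP) lies at the very end of the fingers, on their centre line; the grasp point (between the pads) lies env.tcp_to_grasp behind it (env.tcp_to_grasp is the distance from the TCP to the grasp point, in m); z points along the fingers, y is the line along which they close (so a half turn about z gives the same grasp; the last joint's range is limited). The gripper opens to 93 mm and grips with 3 to 60 N. Pads are 15 mm wide; open, the fingers measure 128 mm over their backs; the gripper's body (75 mm by 188 mm) begins 65 mm behind the grasp point.
Start: joints at [-1.396, 0.259, 1.535, -0, 1.348, -0.203], TCP at [0.203, -0.511, 0.219] pointing down, gripper open.
Joint ranges: [-3.14, 3.14], [-0.91, 2.08], [0.19, 2.58], [-1.22, 4.36], [0.22, 2.71], [-3.12, 3.12]. Speed limits (rad/s): [2.57, 2.57, 3.14, 3.14, 3.14, 3.14].

### API

Orientations are given as a unit quaternion [w, x, y, z].
In Python, from bench import readout, get_image, workorder, env gives the robot as it stands.
- The arm moves only by the tool send_rows, never from a script. Its arguments are lists of equal length, an entry for each row: "linear": the shift along the tool's x, y, z in units of 30 mm (1.0 is 30 mm), a list of three; "dr": the turn, a rotation vector about the tool's x, y, z in units of 6 degrees (1.0 is 6 degrees), a list of three. In form: {"linear": [[dx, dy, dz], ...], "dr": [[ax, ay, az], ...]}. A call has exactly 5 rows; each row is the pose to reach, as a shift and turn from the pose commanded when the call began, along the tool's axes at that moment; what a row does not reach only later rows make up. A row lasts 1/10 s, in which the tool goes at most 50 mm and 8.59 degrees, less where a joint would pass 70% of its speed; a pose out of reach is approached as far as the arm can. A call with a gripper value outside its range is refused whole. "jaw" is the closure, from 0 (fully open) to 1 (shut), set as the call begins (left out, the last holds). The fingers move at their own pace and stop on an object; the grip force is fixed at half the most. Time passes only in rows, so rows that repeat a pose let the fingers close, or fill a call up. It gives the time, the measured TCP pose, the force, the opening and the grip force at its end, in the units of the state.
- readout.observe(): the state, without advancing time (a new reading comes with each control period).
- get_image(name): name is "side" or "top" or "wrist"; returns a dict with "frame" (400x640x3 uint8, red, green, blue), "fx", "fy", "cx", "cy" (pixels), "T" (4x4, takes a point from camera to world coordinates). Camera axes: x right, y up, looking along -z (the intrinsics and any distortion apply to the point x, -y, -z); pixel columns grow to the right and rows downward; lengths in m; the calibration is good to about 2 mm. A picture is of the moment at which its call begins. There is no depth.
- workorder.sign_off(): hands the job in; it is judged then, once.
The state is a dict: "clock": time; "joint_pos": joint angles; "joint_vel": joint speeds; "joint_torque": joint torques, N m; "tool_pos": TCP position; "ee_rot": TCP orientation; "ft_force": force on the tool from outside, world axes, zero at the start; "ft_torque": the same for the moment, N m; "gripper_width": opening from 0.0 (shut) to 1.0 (fully open); "grip_force": force on a finger pad.
Only numpy, scipy, OpenCV 4.12 (cv2) and the standard library are available. Lean on these libraries where they do the work, as an engineer would, in place of code of your own. Each camera call takes 0.05 s, during which the arm holds its last target. There are 200 camera calls.

## Working session

There is one attempt and no reset: what is moved stays moved. The work goes in short steps, Python scripts to look and compute and a tool call to move; the robot and the scene stay as the last step left them, time stands still between calls to the robot, and variables do not carry over. Pictures are saved under pics/ and viewed, at most 10 in all, crops included, and the job is handed in when it is done.

Besides the shell and the picture viewer there is one more tool, called after "Request:" by a JSON object that holds its "op" and its "data". send_rows: Moves the arm, as the interface text tells. Its arguments: {"type":"object","properties":{"linear":{"type":"array"},"dr":{"type":"array"},"jaw":{"type":"number"}},"required":["linear","dr"]}

```bash
mkdir -p pics; python3 - <<'E'
from bench import readout,get_image,env
import cv2,numpy as np
s=readout.observe()
print(s,env.tcp_to_grasp)
for n in("top","side"):
    g=get_image(n); cv2.imwrite(f"pics/{n}1.png",g["frame"][:,:,::-1]); print({k:v for k,v in g.items() if k!="frame"})
E
```

```text
{'clock': 0.0, 'joint_pos': array([-1.39578679e+00,  2.59315331e-01,  1.53606319e+00,  1.21046654e-05,
        1.34800605e+00, -2.02790844e-01]), 'joint_vel': array([-0.00022312, -0.00093648,  0.00092776, -0.0016923 , -0.0010574 ,
        0.00015447]), 'joint_torque': array([ 1.32068311e-03, -4.37298310e+01, -2.83996868e+01,  7.18144211e-02,
        4.14372585e-02, -1.50393321e-04]), 'tool_pos': array([ 0.20281676, -0.51065724,  0.21784059]), 'ee_rot': array([-8.95788622e-04,  9.82211208e-01,  1.87777369e-01,  1.83460068e-05]), 'ft_force': array([-0.01247916,  0.2973449 ,  0.05270892]), 'ft_torque': array([-0.01747196,  0.02182859,  0.02843675]), 'grip_force': 0.0, 'gripper_width': 1.0014148646261742} 0.0188
{'fx': 427.0470776888121, 'fy': 427.0470776888121, 'cx': 322.5941373634936, 'cy': 191.1868362116495, 'T': array([[-0.06376068,  0.97659412, -0.20542272,  0.42495715],
       [-0.99795222, -0.06344499,  0.00813011,  0.01127551],
       [-0.00509322,  0.20552044,  0.97863957,  0.91741984],
       [ 0.        ,  0.        ,  0.        ,  1.        ]])}
{'fx': 393.8432473747917, 'fy': 393.8432473747917, 'cx': 323.9659384767974, 'cy': 195.88817205248233, 'T': array([[ 0.98430721,  0.07955866, -0.15751106,  0.46025905],
       [-0.17581796,  0.5184233 , -0.83685442, -0.83379567],
       [ 0.01507839,  0.85141511,  0.52427564,  0.59775251],
       [ 0.        ,  0.        ,  0.        ,  1.        ]])}
```

View pics/top1.png

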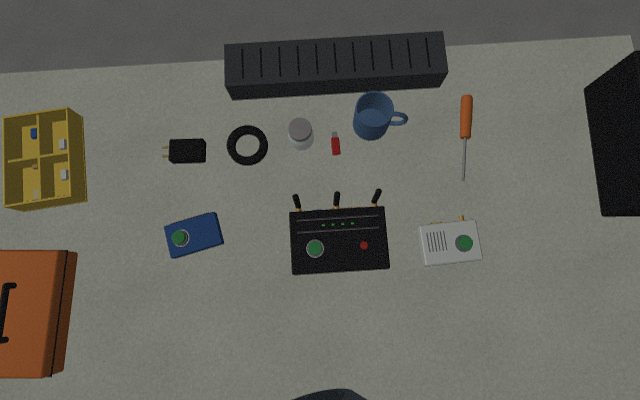

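View pics/side1.png

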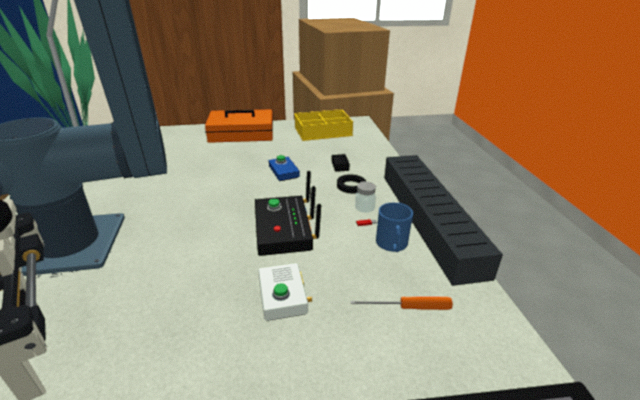

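The top view shows the modem's green button at about (464,243), the router's at (315,248) with its red reset at (364,245), and the switch's at (180,238). The side view shows the same three buttons at (281,291), (274,204) and (281,159).

```bash
cat > h.py <<'E'
import cv2,numpy as np
from bench import readout,get_image
Z={'modem':.0515,'router':.0555,'switch':.0455}
def ray(g,u,v):
    d=g["T"][:3,:3]@np.array([(u-g["cx"])/g["fx"],-(v-g["cy"])/g["fy"],-1]); return g["T"][:3,3],d
def plane(g,u,v,z):
    o,d=ray(g,u,v); return o+d*(z-o[2])/d[2]
def greens(g,lo=(45,90,50),hi=(85,255,255),amin=30):
    m=cv2.inRange(cv2.cvtColor(g["frame"],cv2.COLOR_RGB2HSV),lo,hi)
    n,l,s,c=cv2.connectedComponentsWithStats(m)
    return [(c[i].round(1),s[i]) for i in range(1,n) if s[i][4]>=amin]
def tri(a,b):
    (o,d),(p,e)=a,b
    t=np.linalg.lstsq(np.c_[d,-e],p-o,rcond=None)[0]
    x,y=o+d*t[0],p+e*t[1]; return (x+y)/2,np.linalg.norm(x-y)
E
python3 - <<'E'
from h import *
t,s=get_image("top"),get_image("side")
for n,g in(("top",t),("side",s)):
    for c,st in greens(g): print(n,c,st,[plane(g,*c,z).round(4)[:2] for z in Z.values()])
E
```

```text
top [178.1 236.9] [171 231  15  13 150] [array([0.5311, 0.3028]), array([0.5306, 0.3015]), array([0.5318, 0.3048])]
top [465.1 242.2] [458 236  15  13 151] [array([ 0.4831, -0.2762]), array([ 0.4828, -0.2748]), array([ 0.4835, -0.2782])]
top [314.5 247.7] [308 241  14  14 144] [array([0.4916, 0.0278]), array([0.4913, 0.0277]), array([0.4921, 0.0279])]
side [30.8 58.7] [   0    0   65  112 3444] [array([-0.7914,  1.7916]), array([-0.7822,  1.7724]), array([-0.8052,  1.8204])]
side [80.4 61.5] [  68    0   26  117 1289] [array([-0.4927,  1.6887]), array([-0.4857,  1.6702]), array([-0.5032,  1.7164])]
side [62.7 61.9] [ 53  31  18  66 306] [array([-0.5857,  1.6892]), array([-0.578 ,  1.6708]), array([-0.5972,  1.717 ])]
side [280.5 157.7] [277 155   8   6  38] [array([0.53  , 0.2831]), array([0.5295, 0.2749]), array([0.5307, 0.2953])]
side [273.4 202.1] [268 198  12   9  85] [array([0.4905, 0.0279]), array([0.4903, 0.0216]), array([0.4908, 0.0374])]
side [293.7 213.8] [292 208   5  12  32] [array([ 0.536 , -0.0332]), array([ 0.5355, -0.0391]), array([ 0.5369, -0.0245])]
side [280.4 289.5] [274 284  14  12 140] [array([ 0.4825, -0.284 ]), array([ 0.4824, -0.288 ]), array([ 0.4828, -0.2779])]
```

```bash
cat >> h.py <<'E'
from scipy.spatial.transform import Rotation as R
GOAL=R.from_quat([1,0,0,0])  # tool x = world x, y = -world y, z down
def go(p):
    s=readout.observe(); r=R.from_quat(np.roll(s["ee_rot"],-1))
    print(s["clock"],"linear",(r.inv().apply(np.array(p)-s["tool_pos"])/.03).round(2),"dr",np.degrees((r.inv()*GOAL).as_rotvec()).round(2)/6,s["ft_force"].round(2),s["tool_pos"].round(4))
E
python3 -c "
from h import *
go([.483,-.277,.12])"
```

```text
0.2 linear [11.56 -3.8   3.28] dr [-0.01        0.          3.60833333] [-0.23  0.3   0.45] [ 0.2028 -0.5109  0.2181]
```

Request:
{"op": "send_rows", "data": {"linear": [[1.2,-0.4,0],[2.4,-0.8,0],[3.6,-1.2,0],[4.8,-1.6,0],[6,-2,0]], "dr": [[0,0,0.72],[0,0,1.44],[0,0,2.16],[0,0,2.88],[0,0,3.6]], "jaw": 1}}

```text
clock: 0.7
tool_pos: [0.349, -0.3879, 0.2185]
ee_rot: [-0.0, 1.0, -0.001, -0.0]
ft_force: [0.9, 0.4, -0.0]
gripper_width: 0.618
grip_force: 0.0
```

```bash
python3 -c "
from h import *
go([.483,-.277,.12])"
```

```text
0.7 linear [ 4.46 -3.71  3.28] dr [-0.00166667  0.         -0.025     ] [ 0.89  0.39 -0.04] [ 0.349  -0.3879  0.2185]
```

Request:
{"op": "send_rows", "data": {"linear": [[0.9,-0.75,0.4],[1.8,-1.5,0.8],[2.7,-2.2,1.2],[3.6,-3,1.6],[4.46,-3.71,2]], "dr": [[0,0,0],[0,0,0],[0,0,0],[0,0,0],[0,0,0]]}}

```text
clock: 1.2
tool_pos: [0.4827, -0.2763, 0.158]
ee_rot: [-0.0, 1.0, 0.001, -0.0]
ft_force: [-0.1, -1.1, -0.2]
gripper_width: 0.19
grip_force: 0.0
```

```bash
python3 - <<'E'
from h import *
go([.483,-.277,.08])
g=get_image("wrist"); cv2.imwrite("pics/w1.png",g["frame"][:,:,::-1])
for c,st in greens(g,amin=100): print(c,st,plane(g,*c,Z['modem']))
E
```

```text
1.2 linear [0.01 0.03 2.6 ] dr [-0.00333333  0.00166667  0.01      ] [-0.1  -1.14 -0.19] [ 0.4827 -0.2763  0.158 ]
[320.8 194.9] [307 181  29  29 644] [ 0.48374228 -0.27779305  0.0515    ]
```

View pics/w1.png

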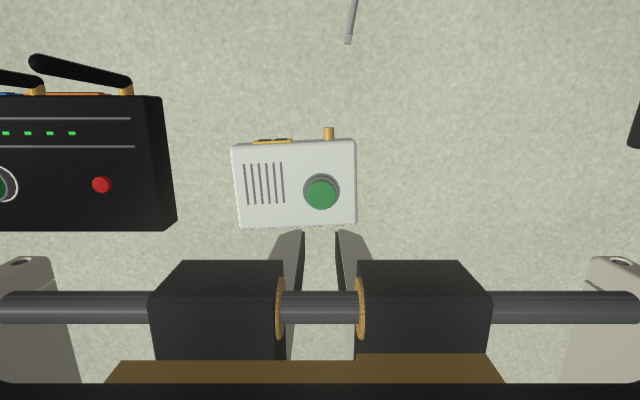

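The wrist view shows the modem button at (321,195), which puts it at (0.4837, -0.2778) and agrees with the top view. The fingers are still closing. I'll go down to a hover above the button first.

Request:
{"op": "send_rows", "data": {"linear": [[0.02,0.05,0.8],[0.03,0.05,1.6],[0.03,0.05,2.4],[0.03,0.05,3.1],[0.03,0.05,3.1]], "dr": [[0,0,0],[0,0,0],[0,0,0],[0,0,0],[0,0,0]]}}

```text
clock: 1.75
tool_pos: [0.4806, -0.2776, 0.0627]
ee_rot: [-0.002, 1.0, 0.0, -0.002]
ft_force: [-0.8, 0.6, 0.2]
gripper_width: 0.005
grip_force: 0.0
```

Request:
{"op": "send_rows", "data": {"linear": [[0,0,0.1],[0,0,0.2],[0,0,0.3],[0,0,0.4],[0,0,0.5]], "dr": [[0,0,0],[0,0,0],[0,0,0],[0,0,0],[0,0,0]]}}

```text
clock: 2.25
tool_pos: [0.4829, -0.2793, 0.051]
ee_rot: [0.0, 1.0, 0.0, 0.0]
ft_force: [-0.2, -0.7, 0.4]
gripper_width: 0.002
grip_force: 0.4
```

Request:
{"op": "send_rows", "data": {"linear": [[0,0,0.07],[0,0,0.14],[0,0,0.2],[0,0,0.25],[0,0,0.25]], "dr": [[0,0,0],[0,0,0],[0,0,0],[0,0,0],[0,0,0]]}}

```text
clock: 2.75
tool_pos: [0.483, -0.2794, 0.0432]
ee_rot: [0.0, 1.0, 0.0, 0.0]
ft_force: [0.8, -0.6, 3.5]
gripper_width: 0.006
grip_force: 1.3
```

```bash
python3 -c "
from h import *
go([.483,-.277,.04])"
```

```text
2.75 linear [ 0.   -0.08  0.11] dr [ 0.00333333 -0.005       0.00833333] [ 0.82 -0.58  3.5 ] [ 0.483  -0.2794  0.0432]
```

Request:
{"op": "send_rows", "data": {"linear": [[0,0,0.03],[0,0,0.06],[0,0,0.09],[0,0,0.1],[0,0,0.1]], "dr": [[0,0,0],[0,0,0],[0,0,0],[0,0,0],[0,0,0]]}}

```text
clock: 3.25
tool_pos: [0.4829, -0.2793, 0.0405]
ee_rot: [0.0, 1.0, 0.0, 0.0]
ft_force: [0.5, 0.3, 5.4]
gripper_width: 0.007
grip_force: 2.8
```

Request:
{"op": "send_rows", "data": {"linear": [[0,0,0.02],[0,0,0.04],[0,0,0.05],[0,0,0.05],[0,0,0.05]], "dr": [[0,0,0],[0,0,0],[0,0,0],[0,0,0],[0,0,0]]}}

```text
clock: 3.75
tool_pos: [0.4829, -0.2794, 0.0393]
ee_rot: [0.0, 1.0, 0.0, 0.0]
ft_force: [-1.1, 0.3, 7.6]
gripper_width: 0.007
grip_force: 3.7
```

The force is rising at the cap's own stiffness and has reached 7.6 N, so the button is against its stop. I'll retract and check it.

Request:
{"op": "send_rows", "data": {"linear": [[0,0,-0.3],[0,0,-1],[0,0,-2],[0,0,-3],[0,0,-4]], "dr": [[0,0,0],[0,0,0],[0,0,0],[0,0,0],[0,0,0]]}}

```text
clock: 4.25
tool_pos: [0.4819, -0.2784, 0.1593]
ee_rot: [-0.001, 1.0, 0.0, -0.001]
ft_force: [0.4, 0.1, -0.4]
gripper_width: 0.005
grip_force: 0.0
```

```bash
python3 - <<'E'
from h import *
go([.4913,.028,.158])
g=get_image("wrist");s=get_image("side");t=get_image("top")
f=s["frame"][180:320,220:360]; cv2.imwrite("pics/s2.png",cv2.resize(f,(560,560),interpolation=cv2.INTER_CUBIC)[:,:,::-1])
for q in(g,s,t):
    for c,st in greens(q): print(c,st,plane(q,*c,.044))
E
```

```text
4.25 linear [  0.32 -10.21   0.06] dr [-0.01666667  0.01666667  0.00833333] [ 0.41  0.06 -0.42] [ 0.4819 -0.2784  0.1593]
[  4.8 131.6] [  1 130   9   5  33] [0.53818788 0.00262524 0.044     ]
[ 26.9 131.5] [ 23 130   9   4  33] [ 0.53831727 -0.01717977  0.044     ]
[ 48.6 131.5] [ 45 130   8   5  32] [ 0.53835824 -0.03659589  0.044     ]
[ 70.6 131.5] [ 67 130   8   4  31] [ 0.53839976 -0.05627361  0.044     ]
[  1.5 186.9] [  0 178   5  18  63] [0.48727464 0.019726   0.044     ]
[318.6 191.6] [305 178  29  28 616] [ 0.48348906 -0.27768005  0.044     ]
[31. 59.] [   0    0   65  117 3463] [-0.80418892  1.8193939   0.044     ]
[80.1 60.9] [  68    0   25  113 1254] [-0.5123834   1.73902351  0.044     ]
[62.8 62. ] [ 53  31  18  66 305] [-0.59859866  1.72126698  0.044     ]
[280.5 292.3] [274 286  14  13 143] [ 0.48243109 -0.28382431  0.044     ]
[178. 237.] [171 231  15  13 150] [0.53183787 0.30555059 0.044     ]
[314.4 247.7] [308 241  14  14 143] [0.49218173 0.02813573 0.044     ]
```

View pics/s2.png

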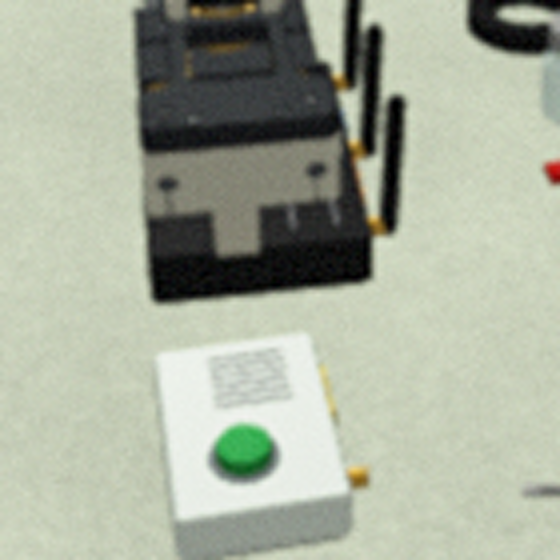

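The side crop shows the modem button sunk: its centre is 2.8 px lower, about 7.5 mm, and the modem hasn't moved. Next is the router.

Request:
{"op": "send_rows", "data": {"linear": [[0.06,-1,0],[0.12,-2,0],[0.18,-3,0],[0.2,-4,0],[0.2,-5.2,0]], "dr": [[0,0,0],[0,0,0],[0,0,0],[0,0,0],[0,0,0]]}}

```text
clock: 4.9
tool_pos: [0.4872, -0.1217, 0.1568]
ee_rot: [-0.001, 1.0, -0.0, -0.002]
ft_force: [0.4, 0.8, -0.7]
gripper_width: 0.005
grip_force: 0.0
```

Request:
{"op": "send_rows", "data": {"linear": [[0.05,-1.2,0],[0.1,-2.4,0],[0.1,-3.6,0],[0.1,-4.6,0],[0.1,-5,0]], "dr": [[0,0,0],[0,0,0],[0,0,0],[0,0,0],[0,0,0]]}}

```text
clock: 5.4
tool_pos: [0.4896, 0.0295, 0.157]
ee_rot: [-0.001, 1.0, 0.002, -0.002]
ft_force: [0.3, -0.0, 0.2]
gripper_width: 0.005
grip_force: 0.0
```

```bash
python3 - <<'E'
from h import *
g=get_image("wrist")
for c,st in greens(g,amin=200): p=plane(g,*c,Z['router']);print(c,st,p); go([*p[:2],.068])
E
```

```text
[ 15.2 146.7] [  0 132  34  31 881] [0.53330722 0.29107118 0.0555    ]
5.45 linear [ 1.49 -8.7   2.98] dr [-0.015       0.03333333  0.03166667] [-1.02  1.15  0.67] [0.4898 0.0299 0.1572]
[320.9 193.9] [306 179  31  31 745] [0.49250769 0.02804116 0.0555    ]
5.45 linear [0.1  0.07 2.97] dr [-0.015       0.03333333  0.03166667] [-1.02  1.15  0.67] [0.4898 0.0299 0.1572]
[632.5 200.5] [623 186  17  29 369] [ 0.4877277  -0.25194873  0.0555    ]
5.45 linear [-0.09  9.4   2.96] dr [-0.015       0.03333333  0.03166667] [-1.02  1.15  0.67] [0.4898 0.0299 0.1572]
```

Request:
{"op": "send_rows", "data": {"linear": [[0.07,0.05,0.8],[0.07,0.05,1.6],[0.07,0.05,2.4],[0.07,0.05,3],[0.07,0.05,3]], "dr": [[0,0,0],[0,0,0],[0,0,0],[0,0,0],[0,0,0]]}}

```text
clock: 5.95
tool_pos: [0.4909, 0.0247, 0.0657]
ee_rot: [-0.0, 1.0, -0.0, -0.003]
ft_force: [-0.3, -0.4, -0.7]
gripper_width: 0.005
grip_force: 0.0
```

Request:
{"op": "send_rows", "data": {"linear": [[0,0,0.1],[0,0,0.2],[0,0,0.3],[0,0,0.4],[0,0,0.5]], "dr": [[0,0,0],[0,0,0],[0,0,0],[0,0,0],[0,0,0]]}}

```text
clock: 6.45
tool_pos: [0.4939, 0.0253, 0.0539]
ee_rot: [0.0, 1.0, 0.0, 0.001]
ft_force: [-0.7, -0.4, 2.0]
gripper_width: 0.007
grip_force: 1.1
```

Request:
{"op": "send_rows", "data": {"linear": [[0,0,0.07],[0,0,0.14],[0,0,0.2],[0,0,0.2],[0,0,0.2]], "dr": [[0,0,0],[0,0,0],[0,0,0],[0,0,0],[0,0,0]]}}

```text
clock: 6.95
tool_pos: [0.4939, 0.0253, 0.0478]
ee_rot: [0.0, 1.0, 0.0, 0.0]
ft_force: [0.8, 0.4, 2.3]
gripper_width: 0.007
grip_force: 1.2
```

Within 3 mm of the centre is fine, so I'll keep pressing.

Request:
{"op": "send_rows", "data": {"linear": [[0,0,0.03],[0,0,0.06],[0,0,0.09],[0,0,0.12],[0,0,0.13]], "dr": [[0,0,0],[0,0,0],[0,0,0],[0,0,0],[0,0,0]]}}

```text
clock: 7.45
tool_pos: [0.4939, 0.0253, 0.044]
ee_rot: [0.0, 1.0, 0.0, 0.0]
ft_force: [0.5, 0.1, 5.3]
gripper_width: 0.003
grip_force: 3.1
```

Request:
{"op": "send_rows", "data": {"linear": [[0,0,0.02],[0,0,0.04],[0,0,0.05],[0,0,0.05],[0,0,0.05]], "dr": [[0,0,0],[0,0,0],[0,0,0],[0,0,0],[0,0,0]]}}

```text
clock: 7.95
tool_pos: [0.4939, 0.0253, 0.0428]
ee_rot: [0.0, 1.0, 0.0, 0.0]
ft_force: [-0.4, -0.5, 7.4]
gripper_width: 0.007
grip_force: 4.0
```

Request:
{"op": "send_rows", "data": {"linear": [[0,0,-0.3],[0,0,-1],[0,0,-2],[0,0,-3],[0,0,-3.8]], "dr": [[0,0,0],[0,0,0],[0,0,0],[0,0,0],[0,0,0]]}}

```text
clock: 8.45
tool_pos: [0.4928, 0.0257, 0.1574]
ee_rot: [-0.0, 1.0, 0.0, -0.001]
ft_force: [0.1, 0.4, -0.3]
gripper_width: 0.005
grip_force: 0.0
```

Request:
{"op": "send_rows", "data": {"linear": [[0.12,-0.9,0],[0.24,-1.8,0],[0.36,-2.7,0],[0.48,-3.6,0],[0.6,-4.6,0]], "dr": [[0,0,0],[0,0,0],[0,0,0],[0,0,0],[0,0,0]]}}

```text
clock: 8.95
tool_pos: [0.5104, 0.1643, 0.1557]
ee_rot: [0.0, 1.0, 0.0, -0.001]
ft_force: [1.6, -0.4, -0.5]
gripper_width: 0.002
grip_force: 0.0
```

Request:
{"op": "send_rows", "data": {"linear": [[0.13,-1,0],[0.26,-2,0],[0.39,-3,0],[0.52,-4,0],[0.65,-4.7,0]], "dr": [[0,0,0],[0,0,0],[0,0,0],[0,0,0],[0,0,0]]}}

```text
clock: 9.45
tool_pos: [0.5296, 0.3061, 0.1555]
ee_rot: [0.0, 1.0, 0.001, -0.001]
ft_force: [-0.3, -0.0, -1.3]
gripper_width: 0.003
grip_force: 0.0
```

```bash
python3 - <<'E'
from h import *
g=get_image("wrist")
for c,st in greens(g,amin=200): p=plane(g,*c,Z['switch']);print(c,st,p); go([*p[:2],.058])
s=get_image("side")
for c,st in greens(s): print(c,st,plane(s,*c,.0475))
E
```

```text
[319.1 191.1] [305 177  29  30 691] [0.53300331 0.30612162 0.0455    ]
9.5 linear [0.1  0.09 3.25] dr [-0.01666667  0.01666667  0.02833333] [-0.06  1.26  1.21] [0.53   0.3086 0.1555]
[607.3 232.8] [589 218  38  30 835] [0.49260823 0.03020416 0.0455    ]
9.5 linear [-1.27  9.28  3.23] dr [-0.01666667  0.01666667  0.02833333] [-0.06  1.26  1.21] [0.53   0.3086 0.1555]
[ 7.6 36.9] [  0   9  18  50 457] [-1.25615075  2.5569689   0.0475    ]
[85.4 77.3] [ 77  38  17  80 688] [-0.36353127  1.34989222  0.0475    ]
[ 5.8 62.6] [  0  51  13  24 164] [-0.89311047  1.72417922  0.0475    ]
[280.4 157.6] [277 155   8   6  41] [0.53024184 0.29198747 0.0475    ]
[273.6 204. ] [268 200  12   9  83] [0.49061436 0.02502953 0.0475    ]
[280.5 292.1] [274 286  14  13 144] [ 0.48233422 -0.28678109  0.0475    ]
```

Router evidence: the force held near 3 N, then rose at 1.5 N/mm. The tip at 7.4 N (0.0428) matches a fully-in cap (0.0431 predicted). In the side view the cap also dropped 1.9 px. Next is the switch.

Request:
{"op": "send_rows", "data": {"linear": [[0.08,0.05,0.8],[0.08,0.05,1.6],[0.08,0.05,2.4],[0.08,0.05,3.2],[0.08,0.05,3.2]], "dr": [[0,0,0],[0,0,0],[0,0,0],[0,0,0],[0,0,0]]}}

```text
clock: 10.05
tool_pos: [0.5298, 0.3007, 0.0565]
ee_rot: [0.002, 1.0, 0.0, -0.004]
ft_force: [1.4, -0.6, -0.1]
gripper_width: 0.006
grip_force: 0.0
```

Request:
{"op": "send_rows", "data": {"linear": [[0,0,0.1],[0,0,0.2],[0,0,0.3],[0,0,0.4],[0,0,0.5]], "dr": [[0,0,0],[0,0,0],[0,0,0],[0,0,0],[0,0,0]]}}

```text
clock: 10.55
tool_pos: [0.5335, 0.303, 0.0456]
ee_rot: [-0.0, 1.0, 0.0, 0.0]
ft_force: [-0.5, -0.8, 0.6]
gripper_width: 0.006
grip_force: 0.5
```

Request:
{"op": "send_rows", "data": {"linear": [[0,0,0.07],[0,0,0.14],[0,0,0.2],[0,0,0.2],[0,0,0.2]], "dr": [[0,0,0],[0,0,0],[0,0,0],[0,0,0],[0,0,0]]}}

```text
clock: 11.05
tool_pos: [0.5335, 0.303, 0.0394]
ee_rot: [-0.0, 1.0, 0.0, 0.0]
ft_force: [1.2, 0.5, 2.8]
gripper_width: 0.005
grip_force: 1.2
```

Request:
{"op": "send_rows", "data": {"linear": [[0,0,0.04],[0,0,0.08],[0,0,0.12],[0,0,0.16],[0,0,0.16]], "dr": [[0,0,0],[0,0,0],[0,0,0],[0,0,0],[0,0,0]]}}

```text
clock: 11.55
tool_pos: [0.5335, 0.303, 0.0347]
ee_rot: [-0.0, 1.0, 0.0, 0.0]
ft_force: [0.8, -0.1, 5.4]
gripper_width: 0.003
grip_force: 2.7
```

Request:
{"op": "send_rows", "data": {"linear": [[0,0,0.02],[0,0,0.04],[0,0,0.05],[0,0,0.05],[0,0,0.05]], "dr": [[0,0,0],[0,0,0],[0,0,0],[0,0,0],[0,0,0]]}}

```text
clock: 12.05
tool_pos: [0.5335, 0.303, 0.0336]
ee_rot: [-0.0, 1.0, 0.0, 0.0]
ft_force: [0.2, -0.5, 6.3]
gripper_width: 0.007
grip_force: 3.5
```

Request:
{"op": "send_rows", "data": {"linear": [[0,0,0.02],[0,0,0.03],[0,0,0.03],[0,0,0.03],[0,0,0.03]], "dr": [[0,0,0],[0,0,0],[0,0,0],[0,0,0],[0,0,0]]}}

```text
clock: 12.55
tool_pos: [0.5336, 0.303, 0.0329]
ee_rot: [-0.0, 1.0, 0.0, 0.0]
ft_force: [0.2, -0.4, 8.7]
gripper_width: 0.003
grip_force: 4.0
```

Request:
{"op": "send_rows", "data": {"linear": [[0,0,-0.3],[0,0,-1],[0,0,-2],[0,0,-3],[0,0,-4]], "dr": [[0,0,0],[0,0,0],[0,0,0],[0,0,0],[0,0,0]]}}

```text
clock: 13.05
tool_pos: [0.532, 0.3025, 0.1524]
ee_rot: [0.0, 1.0, 0.0, -0.001]
ft_force: [-0.0, 0.3, -0.1]
gripper_width: 0.006
grip_force: 0.0
```

Request:
{"op": "send_rows", "data": {"linear": [[0,0,-1],[0,0,-2],[0,0,-2],[0,0,-2],[0,0,-2]], "dr": [[0,0,0],[0,0,0],[0,0,0],[0,0,0],[0,0,0]]}}

```text
clock: 13.55
tool_pos: [0.532, 0.3025, 0.2102]
ee_rot: [0.001, 1.0, 0.0, -0.002]
ft_force: [-0.0, -0.1, -1.2]
gripper_width: 0.003
grip_force: 0.0
```

```bash
python3 - <<'E'
from h import *
s,t,g=get_image("side"),get_image("top"),get_image("wrist")
for q in(s,t,g):
    for c,st in greens(q): 
        if st[4]<300 or q is g: print(c,st[2:],plane(q,*c,.038))
f=s["frame"][130:310,200:420]; cv2.imwrite("pics/s3.png",cv2.resize(f,None,fx=3,fy=3,interpolation=cv2.INTER_CUBIC)[:,:,::-1])
E
```

```text
[ 4.7 61.4] [ 10  22 135] [-0.93648206  1.80007978  0.038     ]
[280.6 159.9] [ 8  5 35] [0.53070542 0.29484388 0.038     ]
[273.7 204. ] [12  9 83] [0.49139594 0.03981717 0.038     ]
[280.6 292.2] [ 14  13 143] [ 0.482884   -0.27763235  0.038     ]
[181.  238.9] [14 12 81] [0.52825446 0.30137304 0.038     ]
[464.1 242.6] [ 15  14 154] [ 0.48333663 -0.27849467  0.038     ]
[314.5 248. ] [ 14  13 139] [0.49202088 0.02808375 0.038     ]
[315.6 179.1] [ 24  24 455] [0.53285368 0.30637735 0.038     ]
[560.5 215.9] [ 30  25 571] [0.48986361 0.02354902 0.038     ]
```

View pics/s3.png

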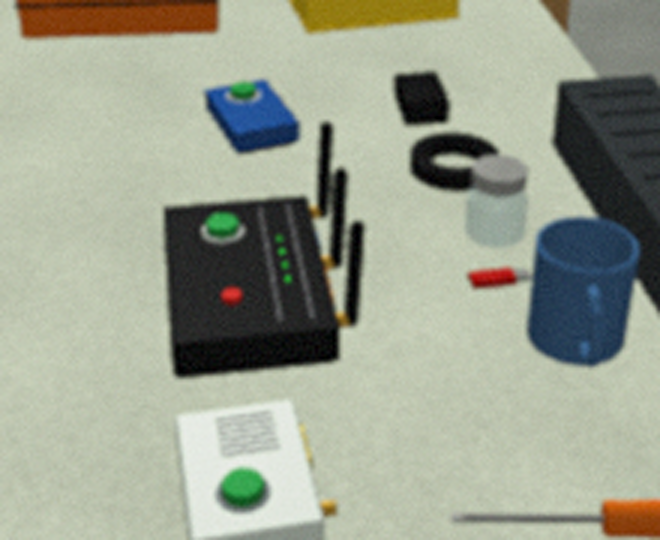

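The side crop shows all three caps sunk, with the switch 2.2 px lower, and everything else where it was. On the router, the tip at 5.3 N was at 0.044, which means the button is at its stop. The arm is clear, so I'm handing in.

```bash
python3 -c "
from bench import workorder
print(workorder.sign_off())"
```

```text
the job is handed in; nothing more can be done
None
```

I pressed the green buttons on the modem, router and switch fully in, in that order, with 7–9 N at most; the arm is clear and the job is handed in, but sign-off returned no verdict.

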